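Snap the fitting lid onto the rice-cake tub

TASK

Close the tub of rice cakes for storage: take the lid that fits it, the oblong one, set it on the tub and press it down until it snaps in under the catches at both ends and lies flush on the rim. Leave the square lid where it lies and keep the tub upright, then let go.

Things in the scene. Friction and masses are not known exactly. Their poses are not given: they have to be found in the camera images.
- tub_mouth (a point): Centre of the mouth, in the rim plane, of the open white oblong plastic tub holding four rice cakes: 160 (x) x 110 (y) mm outside, rim 66 mm above its underside, mouth 153 x 103 mm inside, loose, about 0.4 kg; the cakes stay below the closed lid. x along its long side, z up. A sprung catch stands at the middle of each end.
- catch_top (a point): Top of the tub's catch at its +x end, 30 mm above the rim, 91 mm from the mouth's centre; the other end has the same. Catches are 30 mm wide and give way outward as the lid's edge is pressed past their smooth sloping tops, then spring back over it. A lid merely resting on them is about 15 mm too high; pressing it home straight down takes about 5 to 10 N.
- oblong_lid_grip (a point): Point on the oblong white lid, right side up, plate 164 (x) x 114 x 5 mm, 0.1 kg, either way round fits. Grip bar on its centre: 60 mm along x, 20 mm thick (y), 34 mm high. Point: 20 mm above the plate's top, 51 mm above the lid's underside; 25 mm above tub_mouth when home. Plug under the plate 26 mm deep, 149 x 99 mm, its lowest 20 mm narrowing by 12 mm a side. z up.
- square_lid_grip (a point): The same point (20 mm above the plate, 51 mm above the underside) on the square white lid, 114 x 114 mm with the same grip bar, which belongs to another tub. The two lids lie on the table left of the tub, side by side; which is the farther left varies.

How it is judged (in metres and radians):
At the end, for the whole second after the job is handed in: The oblong lid is snapped home: grip point 20 to 28.5 mm above the rim plane (25 is home), within 10 mm of the tub's centre, parallel within 10 degrees, flat on the rim within 3 degrees; the tub is upright (6 degrees) on the table; the square lid within 30 mm of its start (z of oblong_lid_grip in the frame of tub_mouth between 0.02 and 0.0285 m and horizontal distance between oblong_lid_grip and tub_mouth below 0.01 m and angle between the x axis of oblong_lid_grip and the x axis of tub_mouth, either way round below 0.17 rad and angle between the z axis of oblong_lid_grip and the z axis of tub_mouth, either way round below 0.05 rad and angle between tub_mouth's own z axis and vertical below 0.1 rad and height (world z) of tub_mouth below 0.076 m and distance of square_lid_grip from where it was at the start of the episode below 0.03 m); the robot touches nothing.
It fails at once if the tub tips by more than 25 degrees (angle between tub_mouth's own z axis and vertical above 0.44 rad).
It also fails if it takes over 40 s, if anything falls off the work surface, if the arm or the gripper's body presses on something with over 40 N, if the wrist force passes 120 N, or if a joint passes its speed limit or range.

ROBOT

A 6-joint arm with a two-finger parallel gripper is mounted at the origin on a cart in front of the work surface, level with it; the furniture and walls round the work are solid. World frame = base frame: x ahead of the robot, y to its left, z up, the work surface at z = 0. Lengths are in m, angles in degrees, forces in N, time in s.
With the tool pointing down it reaches from about 0.225 to 0.875 m from the base axis. Payload 3.4 kg.
Tool frame: the origin (TCP) lies between the finger pads; the fingertips stand 11 mm ahead of it and the grasp point (between the pads) lies 8 mm behind it; x points along the fingers, y is the direction in which the jaws open and shut, and the axes are right-handed (so a half turn about x gives the same grasp; the last joint's range is limited). The gripper opens to 85 mm and grips with 20 to 120 N. Pads are 22 mm wide; open, the fingers measure 114 mm over their backs; the gripper's body (76 mm by 85 mm) begins 54 mm behind the grasp point. The pads swing forward as they close: fully open they stand 13 mm farther back than shut.
Start: joints at [-70.187, 15.808, 86.224, -0, 77.962, -6.933], TCP at [0.259, -0.514, 0.242] pointing down, gripper open.
Joint ranges: [-165.64, 165.64], [-43.16, 119.46], [12.63, 154.43], [-67.54, 247.53], [6.08, 155.33], [-154.97, 154.97]. Speed limits (degrees/s): [147.25, 147.25, 180, 180, 180, 180].

INTERFACE

Orientations are given as [roll, pitch, yaw] about the fixed x, y, z axes, in that order (R = Rz(yaw) Ry(pitch) Rx(roll)).
In Python, from rig import arm, vision, workorder gives the robot as it stands. The module is installed in compiled form; this text tells all that it offers.
- The arm moves only by the tool drive_tool, never from a script. Its argument "deltas" is a list of rows, each a list of 6 numbers: the shift along the tool's x, y, z in cm, then the turn, a rotation vector about the tool's x, y, z in degrees. In form: [[tx, ty, tz, rx, ry, rz], ...]. A call has 1 to 12 rows; each row is the pose to reach, as a shift and turn from the pose measured when the call began, along the tool's axes at that moment; what a row does not reach only later rows make up. A row lasts 1/12 s, in which the tool goes at most 41.7 mm and 7.16 degrees, less where a joint would pass 70% of its speed; a pose out of reach is approached as far as the arm can. A call with a gripper value outside its range is refused whole. "hand" is the closure in counts, from 0 (fully open) to 255 (shut), set as the call begins (left out, the last holds). The fingers move at their own pace and stop on an object; the grip force is fixed at half the most. Time passes only in rows, so rows that repeat a pose let the fingers close. It gives the time, the measured TCP pose, the force and the opening at its end, in the units of the state.
- arm.state(): the state, without advancing time (a new reading comes with each control period).
- vision.read_camera(name): name is "scene" or "top"; returns (picture, depth): 480x640x3 uint8, red, green, blue; 480x640 float32, m along the optical axis (not along the pixel's ray), 0 where there is no reading.
- vision.calibration(name): a dict with "fx", "fy", "cx", "cy" (pixels), "pose" (4x4, takes a point from camera to world coordinates). Camera axes: x right, y down, z forward; pixel columns grow to the right and rows downward; lengths in m; the calibration is good to about 2 mm. A picture is of the moment at which its call begins. calibration takes no time and is no camera call.
- workorder.sign_off(): hands the job in, once; it reports no verdict.
The state is a dict: "time": time; "joint_positions": joint angles; "joint_vel": joint speeds; "tau": joint torques, N m; "ee_pos": TCP position; "ee_rot": TCP orientation; "contact_force": force on the tool from outside, world axes, zero at the start; "ft_torque": the same for the moment, N m; "opening": finger opening in m.
Only numpy, scipy, OpenCV 4.12 (cv2) and the standard library are available. Lean on these libraries where they do the work, as an engineer would, in place of code of your own. Each camera call takes 0.05 s, during which the arm holds its last target.

## Working session

There is one attempt and no reset: what is moved stays moved. The work goes in short steps, Python scripts to look and compute and a tool call to move; the robot and the scene stay as the last step left them, time stands still between calls to the robot, and variables do not carry over. Pictures are saved under pics/ and viewed, and the job is handed in when it is done.

Besides the shell and the picture viewer there is one more tool, called as name([rows], argument=value, ...), one row to a line, values as JSON. drive_tool: Moves the arm, as the interface text tells. Its arguments: {"type":"object","properties":{"deltas":{"type":"array"},"hand":{"type":"number"}},"required":["deltas"]}

```bash
mkdir -p pics; python3 - <<'E'
from rig import arm, vision
import cv2,numpy as np
print(arm.state())
for n in("scene","top"):
    p,d=vision.read_camera(n); np.savez(f"{n}0.npz",p=p,d=d); cv2.imwrite(f"pics/{n}0.png",p[...,::-1]); c=vision.calibration(n); print(n,c)
E
```

```text
{'time': 0.0, 'joint_positions': array([-7.01894766e+01,  1.58490474e+01,  8.62961136e+01, -6.36374188e-04,
        7.79612374e+01, -6.93207973e+00]), 'joint_vel': array([-0.0683155 , -0.02210293,  0.05841329,  0.00588508,  0.02874075,
        0.03439906]), 'tau': array([ 1.84087483e-03, -4.16760349e+01, -2.45799154e+01, -2.12663730e-05,
        1.04803100e-02, -8.64052083e-06]), 'ee_pos': array([ 0.25856468, -0.51301499,  0.24141929]), 'ee_rot': array([-96.5970646 ,  89.89359977, 110.14567184]), 'contact_force': array([-0.77553667, -0.28706562, -0.04739722]), 'ft_torque': array([-0.01759156,  0.00179078,  0.02739695]), 'opening': 0.08553952936697452}
scene {'fx': 480.03760823064, 'fy': 480.03760823064, 'cx': 320.94358656269253, 'cy': 239.53662511425895, 'pose': array([[-0.59169786, -0.33137013,  0.73490644, -0.39936657],
       [-0.80593095,  0.22142639, -0.54904067,  0.65616454],
       [ 0.019208  , -0.91715004, -0.39807897,  0.58561924],
       [ 0.        ,  0.        ,  0.        ,  1.        ]])}
top {'fx': 520.5783583191588, 'fy': 520.5783583191588, 'cx': 311.59141941844507, 'cy': 230.25375153202006, 'pose': array([[-0.04585198, -0.97679148,  0.20922715,  0.22772672],
       [-0.99894736,  0.04511439, -0.00829892, -0.01514392],
       [-0.00133284, -0.20938743, -0.97783185,  1.23677455],
       [ 0.        ,  0.        ,  0.        ,  1.        ]])}
```

View pics/scene0.png

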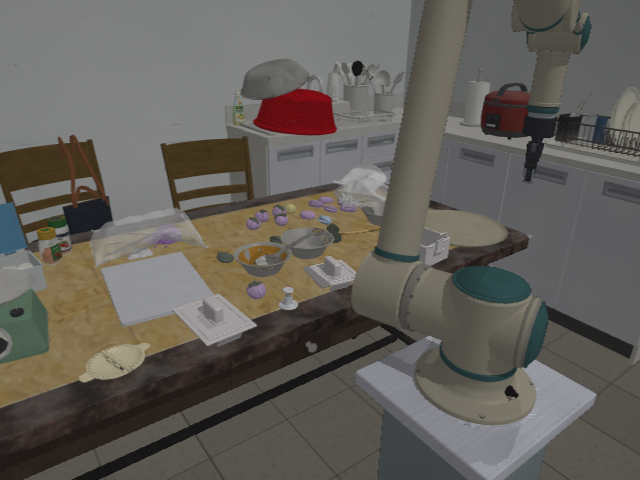

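View pics/top0.png

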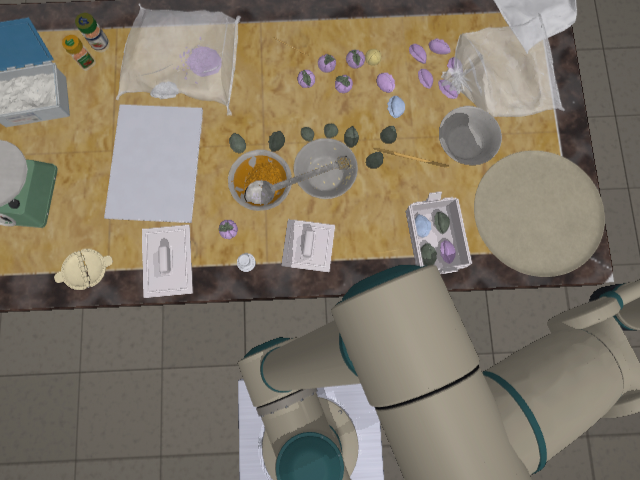

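The top view shows the oblong lid at about (167,261), the square lid at about (310,245), and the tub at about (438,235). The arm's elbow is close to the tub's near end. Next I'll measure these from the depth.

```bash
cat > h.py <<'E'
import numpy as np,cv2
from rig import vision
def load(n,k):
    z=np.load(f"{n}{k}.npz"); return z['p'],z['d']
def pts(n,d):
    c=vision.calibration(n); v,u=np.mgrid[:480,:640]
    P=np.stack([(u-c['cx'])/c['fx']*d,(v-c['cy'])/c['fy']*d,d],-1)
    return P@c['pose'][:3,:3].T+c['pose'][:3,3]
E
python3 - <<'E'
from h import *
p,d=load("top",0); W=pts("top",d)
print("table z",np.median(W[100:110,300:400,2]), W[222:228,340:380].mean((0,1)))
g=p.astype(int); white=(g.min(2)>120)&(g.max(2)-g.min(2)<30)&(d>0)
for nm,(u0,u1,v0,v1) in dict(obl=(135,200,215,305),sq=(275,345,212,280),tub=(400,475,185,280)).items():
    s=np.s_[v0:v1,u0:u1]; Q=W[s][white[s]]
    print(nm,len(Q),np.histogram(Q[:,2],np.arange(-.01,.13,.01)))
    for lo,hi in((.022,.042),(.055,.075)) if nm!='tub' else ((.055,.075),(.08,.11)):
        q=Q[(Q[:,2]>lo)&(Q[:,2]<hi)]
        if len(q)>4:
            r=cv2.minAreaRect(q[:,:2].astype(np.float32)*1000); print(lo,len(q),r,np.median(q[:,2]),q.mean(0))
im=cv2.resize(p[180:310,130:480],None,fx=2.2,fy=2.2,interpolation=cv2.INTER_CUBIC); cv2.imwrite("pics/z0.png",im[...,::-1])
E
```

```text
table z 0.001698332556953619 [ 0.49880117 -0.1414844   0.01140004]
obl 3735 (array([   5,  126,  250,  762, 2301,   36,   42,  210,    3,    0,    0,
          0,    0,    0]), array([-0.01,  0.  ,  0.01,  0.02,  0.03,  0.04,  0.05,  0.06,  0.07,
        0.08,  0.09,  0.1 ,  0.11,  0.12,  0.13]))
0.022 3074 ((429.1869812011719, 317.91009521484375), (163.857177734375, 115.2387924194336), 2.8591699600219727) 0.031648487877734666 [0.42752552 0.31663652 0.03169523]
0.055 235 ((429.38873291015625, 316.9570617675781), (60.57750701904297, 19.993255615234375), 4.374796390533447) 0.06450259025601501 [0.42861348 0.31616656 0.06423065]
sq 2256 (array([   0,    0,    0,  479, 1543,    9,   15,  208,    2,    0,    0,
          0,    0,    0]), array([-0.01,  0.  ,  0.01,  0.02,  0.03,  0.04,  0.05,  0.06,  0.07,
        0.08,  0.09,  0.1 ,  0.11,  0.12,  0.13]))
0.022 2026 ((450.8040771484375, -15.215095520019531), (113.22835540771484, 115.207275390625), 80.16160583496094) 0.03183645147262726 [ 0.44909513 -0.01554718  0.03184864]
0.055 218 ((450.6708984375, -15.459817886352539), (19.86013412475586, 60.29643249511719), 80.42698669433594) 0.06466716377785142 [ 0.44975354 -0.01528992  0.06457505]
tub 2213 (array([ 43, 920,  75,  44,  39,  41,  64, 580,  53,  66,  71,   1,   0,
         0]), array([-0.01,  0.  ,  0.01,  0.02,  0.03,  0.04,  0.05,  0.06,  0.07,
        0.08,  0.09,  0.1 ,  0.11,  0.12,  0.13]))
0.055 638 ((454.6250305175781, -318.4278259277344), (171.53350830078125, 121.04241180419922), 4.881153583526611) 0.06551971318293537 [ 0.4681033  -0.31831617  0.06528145]
0.08 138 ((456.12603759765625, -317.474365234375), (185.28855895996094, 28.9333553314209), 5.3571085929870605) 0.09053720826033496 [ 0.46799614 -0.31627274  0.09000623]
```

View pics/z0.png

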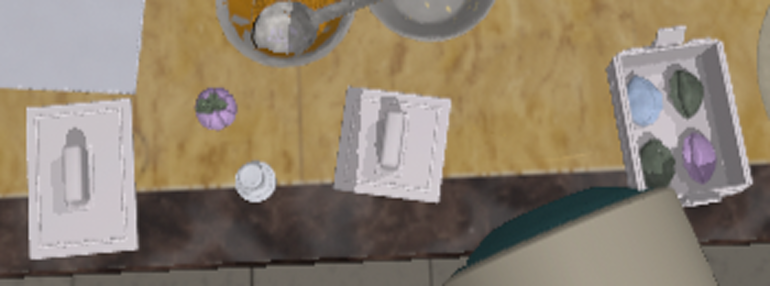

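```bash
cat >> h.py <<'E'
from scipy.spatial.transform import Rotation as Ro
def delta(pos,yaw_y):
    """pos: target TCP; yaw_y: world heading of tool y axis (deg), tool x straight down"""
    from rig import arm
    s=arm.state(); R=Ro.from_euler('xyz',s['ee_rot'],degrees=True).as_matrix()
    a=np.radians(yaw_y); x=np.array([0,0,-1.]); y=np.array([np.cos(a),np.sin(a),0]); T=np.stack([x,y,np.cross(x,y)],1)
    print("t",s['time'],"pos",s['ee_pos'].round(4),"tooly heading",np.degrees(np.arctan2(R[1,1],R[0,1])).round(2),"tilt",np.degrees(np.arccos(-R[2,0])).round(2),"F",s['contact_force'].round(1),"op",round(s['opening'],4),"j",s['joint_positions'].round(1))
    print("delta cm",(R.T@(np.array(pos)-s['ee_pos'])*100).round(2),"rot",Ro.from_matrix(R.T@T).as_rotvec(degrees=True).round(2))
E
python3 -c "
from h import *
delta([.429,.317,.20],93.7);delta([.429,.317,.20],-86.3)"
```

```text
t 0.1 pos [ 0.2586 -0.5131  0.2415] tooly heading -63.25 tilt 0.09 F [ 0.9 -0.7 -0.3] op 0.0856 j [-70.2  15.8  86.3   0.   78.   -6.9]
delta cm [  4.27 -66.45 -52.57] rot [-1.5695e+02 -1.3000e-01  1.0000e-02]
t 0.1 pos [ 0.2586 -0.5131  0.2415] tooly heading -63.25 tilt 0.09 F [ 0.9 -0.7 -0.3] op 0.0856 j [-70.2  15.8  86.3   0.   78.   -6.9]
delta cm [  4.27 -66.45 -52.57] rot [2.305e+01 1.000e-02 9.000e-02]
```

drive_tool([
  [0,-1.2,-1,0.5,0,0],
  [0,-3.6,-2.9,1,0,0],
  [0,-6,-4.8,2,0,0],
  [0,-8.4,-6.7,3,0,0],
  [0,-11,-8.7,4,0,0],
  [0,-13.6,-10.8,5,0,0],
  [0,-16.2,-12.8,6,0,0],
  [0,-18.8,-14.9,7,0,0],
  [0,-21.4,-17,8,0,0],
  [0,-24,-19,9,0,0],
  [0,-26.6,-21,10,0,0],
  [0,-29.2,-23.1,11,0,0],
], hand=0)

```text
time: 1.1
ee_pos: [0.3331, -0.1467, 0.2419]
ee_rot: [-82.7, 89.9, 112.9]
contact_force: [1.0, 0.6, -0.6]
opening: 0.0855
```

```bash
python3 -c "
from h import *
delta([.429,.317,.20],-86.3)"
```

```text
t 1.1 pos [ 0.3331 -0.1467  0.2419] tooly heading -74.35 tilt 0.11 F [ 1.   0.6 -0.6] op 0.0855 j [-3.480e+01 -2.900e+00  1.084e+02  1.000e-01  7.470e+01  3.950e+01]
delta cm [  4.26 -42.05 -21.75] rot [11.95  0.03  0.11]
```

drive_tool([
  [0,-3,-1.6,1,0,0],
  [0,-6,-3.1,2,0,0],
  [0,-9,-4.7,3,0,0],
  [0,-12,-6.2,4,0,0],
  [0,-15,-7.8,5,0,0],
  [0,-18,-9.3,6,0,0],
  [0,-21,-10.9,7,0,0],
  [0,-24,-12.4,8,0,0],
  [0,-27,-14,9,0,0],
  [0,-30,-15.5,10,0,0],
  [0,-33,-17.1,11,0,0],
  [0.5,-36,-18.6,12,0,0],
])

```text
time: 2.1
ee_pos: [0.4154, 0.2522, 0.2379]
ee_rot: [-111.7, 89.9, 72.0]
contact_force: [1.2, -0.5, 0.1]
opening: 0.0856
```

```bash
python3 - <<'E'
from h import *
for n in ("top","scene"):
    p,d=vision.read_camera(n); np.savez(f"{n}1.npz",p=p,d=d)
    cv2.imwrite(f"pics/{n}1.png",p[...,::-1])
p,d=load("top",1); W=pts("top",d)
g=p.astype(int); white=(g.min(2)>100)&(g.max(2)-g.min(2)<30)&(d>0)
s=np.s_[180:290,395:475]; Q=W[s][white[s]]
for lo,hi in((.058,.072),(.08,.11)):
    q=Q[(Q[:,2]>lo)&(Q[:,2]<hi)]; print(lo,len(q),cv2.minAreaRect(q[:,:2].astype(np.float32)*1000),np.median(q[:,2]))
    if lo==.08:
        for m in(q[:,0]>.46,q[:,0]<.46):
            a=q[m]; print(len(a),a.mean(0),np.ptp(a,0),cv2.minAreaRect(a[:,:2].astype(np.float32)*1000))
cv2.imwrite("pics/z1.png",cv2.resize(p[180:310,130:480],None,fx=2.2,fy=2.2)[...,::-1])
delta([.429,.317,.12],-86.3)
E
```

```text
0.058 756 ((454.9591064453125, -318.2139892578125), (172.20098876953125, 119.83786010742188), 5.535508155822754) 0.06541694874897597
0.08 152 ((456.3752746582031, -317.5411071777344), (186.12229919433594, 29.626035690307617), 5.764838218688965) 0.08899192787117083
85 [ 0.54185554 -0.30902699  0.08891631] [0.01493328 0.02930728 0.01951719] ((542.1525268554688, -308.8945007324219), (14.01595401763916, 29.6472110748291), 6.591620445251465)
67 [ 0.36959407 -0.32594475  0.0896781 ] [0.01350837 0.03024791 0.02097316] ((370.35888671875, -326.1451110839844), (13.268549919128418, 29.38153839111328), 7.570205211639404)
t 2.2 pos [0.4154 0.2542 0.2364] tooly heading -86.1 tilt 0.23 F [-1.6 -0.8  0.4] op 0.0855 j [ 23.1   8.4  97.    0.2  74.6 109.1]
delta cm [11.66 -6.13 -1.8 ] rot [0.2  0.08 0.22]
```

View pics/z1.png

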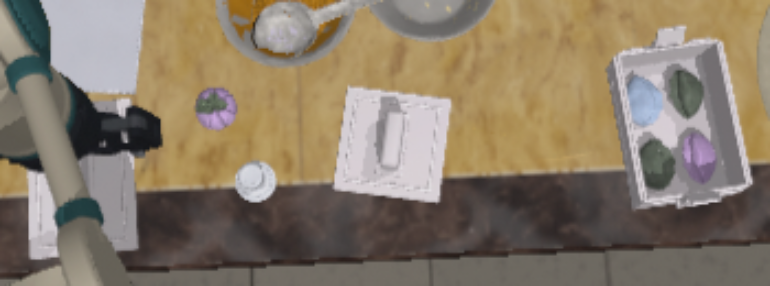

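The tub is now unobstructed. Its centre is about (0.456, -0.318), its yaw is 5.6°, and the rim is at 65 mm and the catch tops at about 0.096 m, which match the given sizes. I'll descend over the oblong lid.

drive_tool([
  [1,-2.5,-0.7,0,0,0],
  [3,-5,-1.4,0,0,0.1],
  [6,-6.1,-1.8,0.2,0,0.2],
  [9,-6.1,-1.8,0.2,0,0.2],
  [11.6,-6.1,-1.8,0.2,0,0.2],
  [11.6,-6.1,-1.8,0.2,0,0.2],
  [11.6,-6.1,-1.8,0.2,0,0.2],
])

```text
time: 2.78
ee_pos: [0.428, 0.3155, 0.1196]
ee_rot: [18.8, 89.7, -157.5]
contact_force: [0.3, -0.3, -0.4]
opening: 0.0857
```

```bash
python3 - <<'E'
from h import *
delta([.429,.317,.049],-86.3)
p,d=vision.read_camera("scene")
cv2.imwrite("pics/s2.png",cv2.resize(p[180:400,120:400],None,fx=2.7,fy=2.7)[...,::-1])
E
```

```text
t 2.7833 pos [0.428  0.3155 0.1196] tooly heading -86.32 tilt 0.31 F [ 0.3 -0.3 -0.4] op 0.0857 j [ 28.9  18.  102.    0.   60.3 115.2]
delta cm [ 7.06 -0.15 -0.14] rot [-0.02  0.29 -0.1 ]
```

View pics/s2.png

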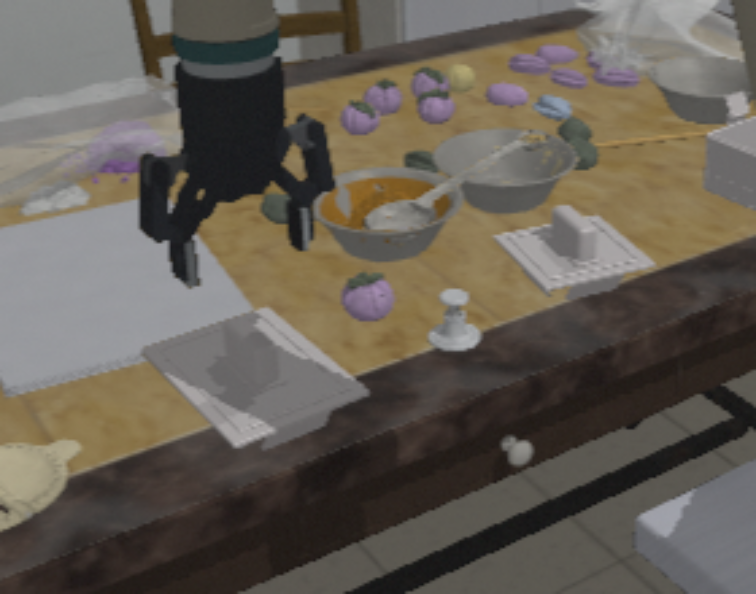

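The open gripper is above the lid's bar, with its jaws across the bar. I'll descend and close.

drive_tool([
  [1.5,-0.1,-0.1,0,0.3,-0.1],
  [3,-0.1,-0.1,0,0.3,-0.1],
  [4.5,-0.1,-0.1,0,0.3,-0.1],
  [6,-0.1,-0.1,0,0.3,-0.1],
  [7,-0.1,-0.1,0,0.3,-0.1],
  [7,-0.1,-0.1,0,0.3,-0.1],
  [7,-0.1,-0.1,0,0.3,-0.1],
])

```text
time: 3.42
ee_pos: [0.431, 0.3175, 0.0522]
ee_rot: [-154.9, 89.7, 28.8]
contact_force: [0.2, 0.9, 0.9]
opening: 0.0856
```

drive_tool([
  [0,0,0,0,0,0],
  [0,0,0,0,0,0],
  [0,0,0,0,0,0],
  [0,0,0,0,0,0],
  [0,0,0,0,0,0],
  [0,0,0,0,0,0],
  [0,0,0,0,0,0],
  [0,0,0,0,0,0],
  [0,0,0,0,0,0],
], hand=255)

```text
time: 4.17
ee_pos: [0.4312, 0.3176, 0.0527]
ee_rot: [-155.0, 89.6, 28.6]
contact_force: [0.0, -0.3, 6.3]
opening: 0.0186
```

drive_tool([
  [-1,0,0,0,0,0],
  [-3,0,0,0,0,0],
  [-6,0,0,0,0,0],
  [-9,0,0,0,0,0],
  [-12,0,0,0,0,0],
  [-15,0,0,0,0,0],
  [-17,0,0,0,0,0],
  [-17.5,0,0,0,0,0],
  [-17.5,0,0,0,0,0],
])

```text
time: 4.92
ee_pos: [0.4308, 0.3174, 0.2292]
ee_rot: [-154.8, 89.4, 28.9]
contact_force: [-0.0, 0.5, -1.4]
opening: 0.0192
```

```bash
python3 - <<'E'
from h import *
delta([.456,-.318,.225],-84.4)
p,d=vision.read_camera("scene"); np.savez("scene3.npz",p=p,d=d)
cv2.imwrite("pics/s3.png",cv2.resize(p[120:340,120:400],None,fx=2.7,fy=2.7)[...,::-1])
p,d=vision.read_camera("top"); np.savez("top3.npz",p=p,d=d)
cv2.imwrite("pics/t3.png",cv2.resize(p[150:320,80:300],None,fx=3,fy=3)[...,::-1])
E
```

```text
t 4.9167 pos [0.4308 0.3174 0.2292] tooly heading -86.34 tilt 0.56 F [-0.   0.5 -1.4] op 0.0192 j [ 28.9  12.5  92.7  -0.   74.2 115.3]
delta cm [ 0.13 63.57  1.54] rot [-1.94 -0.51  0.23]
```

View pics/s3.png

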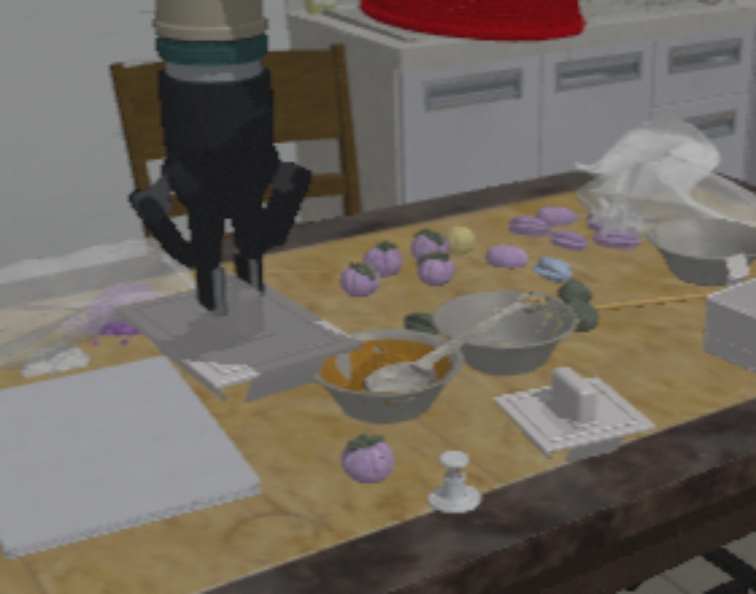

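View pics/t3.png

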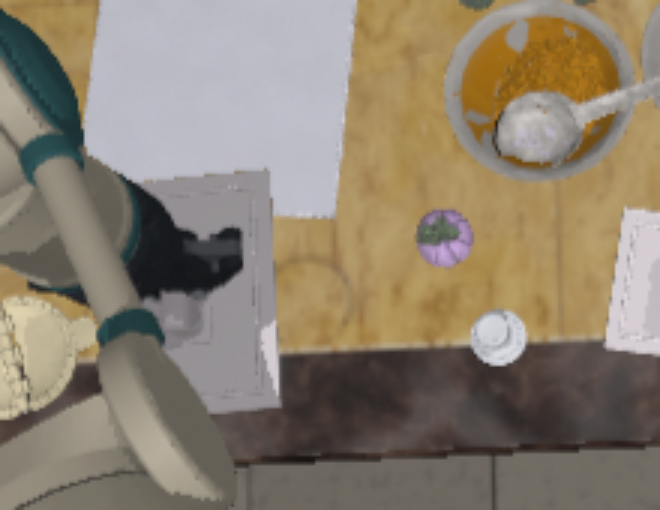

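The lid is lifted and looks level in the scene view. I'll measure its plane and its offset from the TCP.

```bash
cat >> h.py <<'E'
def lidfit(k,zlo,zhi,cx,cy,r=.1):
    P=[]
    for n in("top","scene"):
        p,d=load(n,k); W=pts(n,d); g=p.astype(int)
        m=(g.min(2)>75)&(g.max(2)-g.min(2)<28)&(d>0)&(W[...,2]>zlo)&(W[...,2]<zhi)&(abs(W[...,0]-cx)<r)&(abs(W[...,1]-cy)<r)
        q=W[m]
        if len(q)<50: print(n,"few",len(q)); continue
        A=np.c_[q[:,:2]-[cx,cy],np.ones(len(q))]; w=np.ones(len(q),bool)
        for _ in range(8):
            c=np.linalg.lstsq(A[w],q[w,2],rcond=None)[0]; e=q[:,2]-A@c; w=abs(e)<.003
        R=cv2.minAreaRect((q[w,:2]*1000).astype(np.float32))
        print(n,len(q),w.sum(),"slope deg xy",np.degrees(c[:2]).round(2),"z",c[2].round(4),R)
E
python3 -c "
from h import *
lidfit(3,.195,.225,.43,.317)"
```

```text
top 2176 1865 slope deg xy [0.01 0.34] z 0.2064 ((428.82537841796875, 303.9399108886719), (163.8702392578125, 89.25801849365234), 3.075269937515259)
scene 1872 1658 slope deg xy [0.3  0.05] z 0.2054 ((426.7063293457031, 319.68084716796875), (168.43328857421875, 115.38736724853516), 2.8299710750579834)
```

drive_tool([
  [0,1,0,0,0,0],
  [0,3,0.1,-0.2,0,0],
  [0,5.7,0.2,-0.4,-0.1,0],
  [0,8.5,0.3,-0.6,-0.2,0.1],
  [0,11.4,0.3,-0.8,-0.3,0.1],
  [0,14.3,0.4,-1,-0.4,0.2],
  [0,17.2,0.4,-1.2,-0.5,0.2],
  [0,20.1,0.5,-1.4,-0.5,0.2],
  [0,23,0.6,-1.6,-0.5,0.2],
  [0,25.9,0.7,-1.8,-0.5,0.2],
  [0,28.8,0.8,-2,-0.5,0.2],
  [0,31.7,0.9,-2,-0.5,0.2],
])

```text
time: 6.02
ee_pos: [0.4388, -0.0021, 0.2239]
ee_rot: [7.4, 89.5, -167.0]
contact_force: [0.6, 0.3, -1.3]
opening: 0.0187
```

```bash
python3 - <<'E'
from h import *
delta([.458,-.3175,.225],-84.1)
E
```

```text
t 6.0167 pos [ 0.4388 -0.0021  0.2239] tooly heading -84.34 tilt 0.53 F [ 0.6  0.3 -1.3] op 0.0187 j [ -9.2   4.9 102.9  -0.2  72.6  75.2]
delta cm [-0.06 31.57  1.2 ] rot [-0.24  0.53 -0.07]
```

drive_tool([
  [0,3,0.1,0,0.1,0],
  [0,6,0.3,0,0.2,0],
  [0,9,0.4,-0.1,0.3,0],
  [0,12,0.5,-0.1,0.4,0],
  [0,15,0.6,-0.2,0.5,-0.1],
  [0,18,0.7,-0.2,0.5,-0.1],
  [0,21,0.8,-0.2,0.5,-0.1],
  [0,24,0.9,-0.2,0.5,-0.1],
  [0,27,1,-0.2,0.5,-0.1],
  [0,29.5,1.1,-0.2,0.5,-0.1],
  [0,31.2,1.2,-0.2,0.5,-0.1],
  [0,31.6,1.2,-0.2,0.5,-0.1],
])

```text
time: 7.02
ee_pos: [0.457, -0.3205, 0.2225]
ee_rot: [-26.1, 89.8, 159.6]
contact_force: [-0.3, -0.1, -2.5]
opening: 0.0187
```

drive_tool([
  [0,0,0,0,0,0],
  [0,0,0,0,0,0],
])

```text
time: 7.18
ee_pos: [0.4561, -0.3196, 0.2213]
ee_rot: [-40.3, 89.6, 145.3]
contact_force: [0.2, -0.0, -1.5]
opening: 0.0189
```

```bash
python3 - <<'E'
from h import *
for n in ("top","scene"):
    p,d=vision.read_camera(n); np.savez(f"{n}4.npz",p=p,d=d)
    cv2.imwrite(f"pics/{n}4.png",p[...,::-1])
p,d=load("top",4);cv2.imwrite("pics/z4.png",cv2.resize(p[150:310,360:560],None,fx=3.5,fy=3.5)[...,::-1])
delta([.458,-.3175,.16],-84.1)
lidfit(4,.188,.215,.456,-.318)
E
```

```text
t 7.2833 pos [ 0.4566 -0.3189  0.2221] tooly heading -84.24 tilt 0.29 F [-0.4  0.1 -1.1] op 0.0188 j [-42.1  15.1  90.2  -0.   75.   42.2]
delta cm [ 6.21 -0.11 -0.18] rot [-0.14  0.22  0.19]
top 682 602 slope deg xy [-0.64  0.02] z 0.2002 ((485.2175598144531, -324.01434326171875), (158.41001892089844, 87.50568389892578), 66.22843933105469)
scene 567 438 slope deg xy [0.26 0.03] z 0.1984 ((431.31591796875, -316.56610107421875), (123.41691589355469, 115.2915267944336), 4.815678596496582)
```

View pics/z4.png

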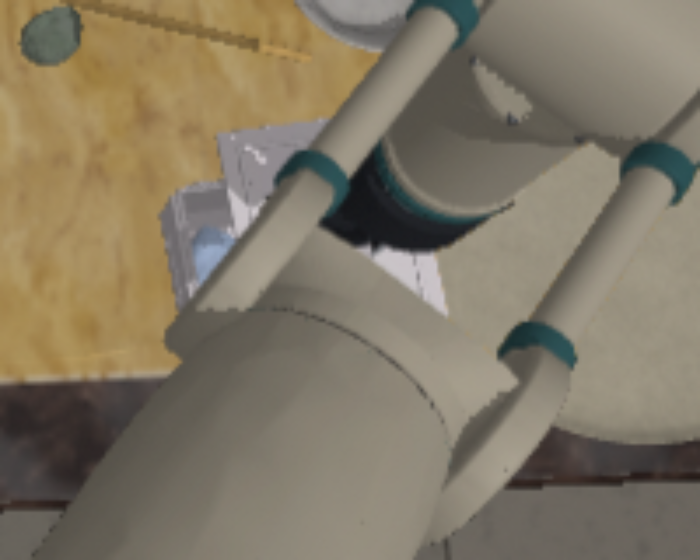

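View pics/scene4.png

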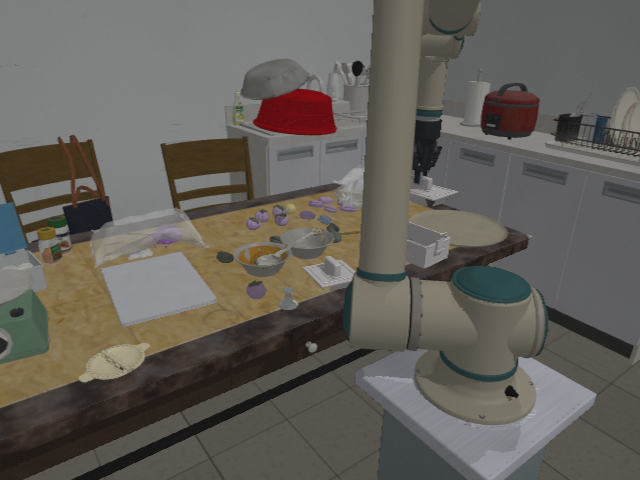

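The lid is over the tub with its yaw matched. I'll lower it to just above the rim and check it there.

drive_tool([
  [1,-0.1,-0.1,-0.1,0.2,0.2],
  [3,-0.1,-0.2,-0.1,0.2,0.2],
  [5,-0.1,-0.2,-0.1,0.2,0.2],
  [7,-0.1,-0.2,-0.1,0.2,0.2],
  [8.5,-0.1,-0.2,-0.1,0.2,0.2],
  [9,-0.1,-0.2,-0.1,0.2,0.2],
  [9,-0.1,-0.2,-0.1,0.2,0.2],
  [9,-0.1,-0.2,-0.1,0.2,0.2],
])

```text
time: 7.95
ee_pos: [0.4585, -0.317, 0.1328]
ee_rot: [112.4, 90.0, -61.7]
contact_force: [-0.9, -0.8, -1.6]
opening: 0.0188
```

```bash
python3 - <<'E'
from h import *
for n in ("top","scene"):
    p,d=vision.read_camera(n); np.savez(f"{n}5.npz",p=p,d=d)
p,d=load("scene",5);cv2.imwrite("pics/s5.png",cv2.resize(p[140:280,370:530],None,fx=4,fy=4)[...,::-1])
p,d=load("top",5);cv2.imwrite("pics/t5.png",cv2.resize(p[150:310,360:560],None,fx=3.5,fy=3.5)[...,::-1])
delta([.458,-.3175,.11],-84.1)
lidfit(5,.098,.125,.456,-.318)
E
```

```text
t 8.05 pos [ 0.459  -0.3177  0.1335] tooly heading -84.11 tilt 0.15 F [ 0.7 -0.2 -0.9] op 0.0189 j [-41.8  19.   98.   -0.   62.8  42.3]
delta cm [ 2.35 -0.03  0.1 ] rot [-0.01 -0.09 -0.12]
top 421 344 slope deg xy [-0.16  0.16] z 0.1115 ((515.6686401367188, -270.5757141113281), (45.60951232910156, 88.76589965820312), 49.60647964477539)
scene 588 469 slope deg xy [ 0.59 -0.19] z 0.11 ((424.8600769042969, -317.6825256347656), (106.67695617675781, 117.74626159667969), 3.488640785217285)
```

View pics/s5.png

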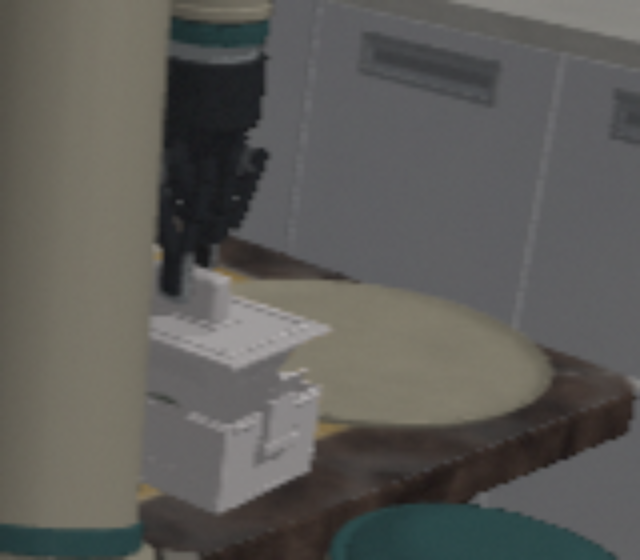

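View pics/t5.png

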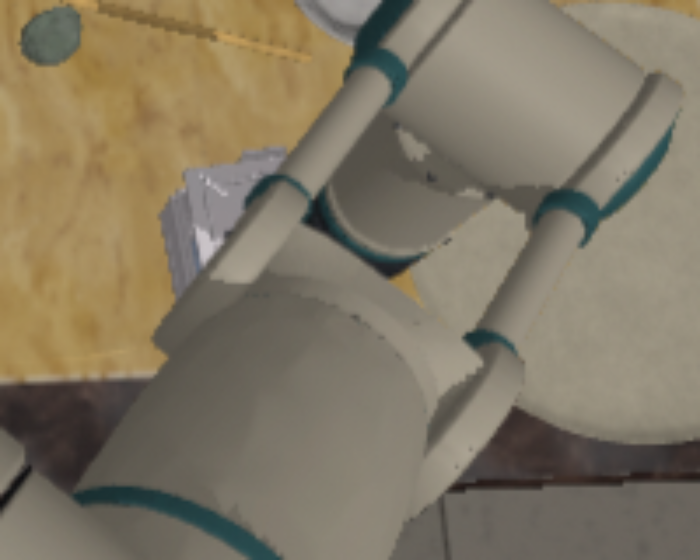

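The lid is aligned above the tub, and its near edge is at x≈0.372 against an expected 0.374. I'll lower it gently into the mouth.

drive_tool([
  [0.4,0,0.1,0,0,0],
  [0.8,0,0.1,0,0,0],
  [1.2,0,0.1,0,0,0],
  [1.6,0,0.1,0,0,0],
  [2,0,0.1,0,0,0],
  [2.3,0,0.1,0,0,0],
  [2.3,0,0.1,0,0,0],
])

```text
time: 8.63
ee_pos: [0.4575, -0.3175, 0.1095]
ee_rot: [108.0, 90.0, -66.1]
contact_force: [-0.5, -0.3, -1.2]
opening: 0.0189
```

drive_tool([
  [0.2,0,0,0,0,0],
  [0.4,0,0,0,0,0],
  [0.6,0,0,0,0,0],
  [0.8,0,0,0,0,0],
])

```text
time: 8.97
ee_pos: [0.458, -0.3179, 0.102]
ee_rot: [124.5, 89.9, -49.6]
contact_force: [0.8, -0.5, 4.1]
opening: 0.019
```

drive_tool([
  [0.2,0,0,0,0,0],
  [0.4,0,0,0,0,0],
  [0.6,0,0,0,0,0],
  [0.7,0,0,0,0,0],
])

```text
time: 9.3
ee_pos: [0.458, -0.3177, 0.0944]
ee_rot: [130.9, 89.9, -43.3]
contact_force: [3.5, 1.2, -2.1]
opening: 0.0189
```

drive_tool([
  [0.1,0,0,0,0,0],
  [0.2,0,0,0,0,0],
  [0.3,0,0,0,0,0],
])

```text
time: 9.55
ee_pos: [0.458, -0.3178, 0.0928]
ee_rot: [131.8, 89.9, -42.4]
contact_force: [-3.7, 1.9, 16.2]
opening: 0.0188
```

```bash
python3 - <<'E'
from h import *
p,d=vision.read_camera("scene"); np.savez("scene6.npz",p=p,d=d)
cv2.imwrite("pics/s6.png",cv2.resize(p[140:280,370:530],None,fx=4,fy=4)[...,::-1])
delta([.458,-.3175,.09],-84.1)
E
```

```text
t 9.6 pos [ 0.458  -0.3178  0.0928] tooly heading -84.12 tilt 0.14 F [-2.2  1.   8.5] op 0.0188 j [-41.9  21.4 101.1  -0.   57.4  42.2]
delta cm [ 0.28 -0.03  0.  ] rot [-0.02 -0.1  -0.11]
```

View pics/s6.png

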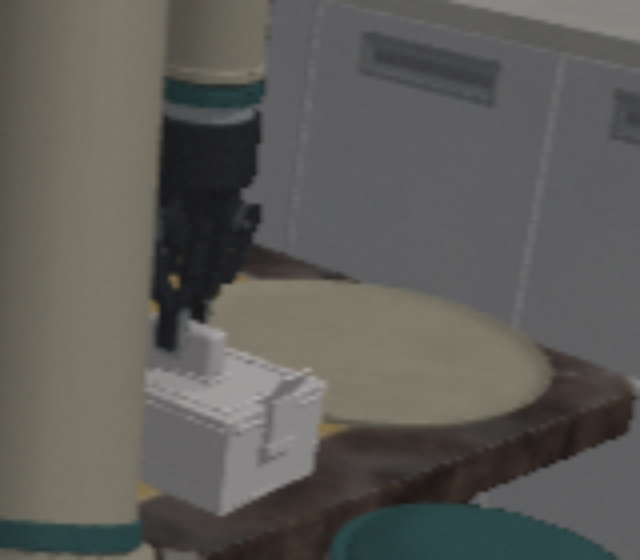

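The near catch is over the lid, and the lid lies on the rim. I'll press a little more to be sure of the far end, then release and rise.

drive_tool([
  [0.2,0,0,0,0,0],
  [0.3,0,0,0,0,0],
  [0.3,0,0,0,0,0],
])

```text
time: 9.85
ee_pos: [0.4581, -0.3181, 0.0928]
ee_rot: [128.9, 89.8, -45.2]
contact_force: [-3.1, 3.0, 18.7]
opening: 0.0189
```

drive_tool([
  [0,0,0,0,0,0],
  [0,0,0,0,0,0],
  [0,0,0,0,0,0],
  [0,0,0,0,0,0],
  [0,0,0,0,0,0],
  [0,0,0,0,0,0],
  [0,0,0,0,0,0],
], hand=0)

```text
time: 10.43
ee_pos: [0.458, -0.3179, 0.0924]
ee_rot: [128.8, 89.8, -45.3]
contact_force: [0.3, 0.3, 0.0]
opening: 0.0851
```

drive_tool([
  [-1,0,0,0,0,0],
  [-3,0,0,0,0,0],
  [-6,0,0,0,0,0],
  [-9,0,0,0,0,0],
  [-12,0,0,0,0,0],
  [-14,0,0,0,0,0],
  [-14,0,0,0,0,0],
])

```text
time: 11.02
ee_pos: [0.4598, -0.3195, 0.2384]
ee_rot: [131.2, 89.2, -42.9]
contact_force: [0.1, -0.4, -0.7]
opening: 0.0854
```

drive_tool([
  [0,-2,0,0,0,0],
  [0,-5,0,0,0,0],
  [0,-8,0,0,0,0],
  [0,-11,0,0,0,0],
  [0,-14,0,0,0,0],
  [0,-17,0,0,0,0],
  [0,-20,0,0,0,0],
  [0,-23,0,0,0,0],
  [0,-26,0,0,0,0],
  [0,-29,0,0,0,0],
  [0,-32,0,0,0,0],
  [0,-35,0,0,0,0],
])

```text
time: 12.02
ee_pos: [0.423, 0.0301, 0.2344]
ee_rot: [129.8, 89.2, -44.4]
contact_force: [-0.9, 0.0, 1.3]
opening: 0.0852
```

drive_tool([
  [0,-3,0,0,0,0],
  [0,-6,0,0,0,0],
  [0,-9,0,0,0,0],
  [0,-12,0,0,0,0],
  [0,-14,0,0,0,0],
  [0,-15,0,0,0,0],
  [0,-15,0,0,0,0],
])

```text
time: 12.6
ee_pos: [0.4071, 0.1806, 0.2325]
ee_rot: [127.9, 89.3, -46.1]
contact_force: [-0.3, 0.1, 0.1]
opening: 0.0852
```

```bash
python3 - <<'E'
from h import *
for n in ("top","scene"):
    p,d=vision.read_camera(n); np.savez(f"{n}7.npz",p=p,d=d)
p,d=load("scene",7);cv2.imwrite("pics/s7.png",cv2.resize(p[180:280,390:530],None,fx=5,fy=5)[...,::-1])
p,d=load("top",7);cv2.imwrite("pics/t7.png",cv2.resize(p[160:300,270:490],None,fx=3.5,fy=3.5)[...,::-1])
lidfit(7,.06,.080,.456,-.318)
W=pts("top",d); g=p.astype(int); white=(g.min(2)>100)&(g.max(2)-g.min(2)<30)&(d>0)
def rect(s,lo,hi,nm,xr=(0,1)):
    m=white[s]&(W[s][...,2]>lo)&(W[s][...,2]<hi)&(W[s][...,0]>xr[0])&(W[s][...,0]<xr[1]); q=W[s][m]; print(nm,len(q),np.median(q[:,2]) if len(q) else 0,cv2.minAreaRect((q[:,:2]*1000).astype(np.float32)) if len(q)>3 else '')
T=np.s_[180:290,395:475]
rect(T,.094,.115,"bar",(.42,.5)); rect(T,.08,.11,"catch+",(.52,.6)); rect(T,.08,.11,"catch-",(.3,.39)); rect(np.s_[212:280,275:345],.022,.042,"sq"); rect(np.s_[212:280,275:345],.055,.075,"sqbar")
delta([.458,-.3175,.09],-84.1)
E
```

```text
top 3356 2531 slope deg xy [0.14 0.14] z 0.0717 ((452.9979553222656, -316.59429931640625), (168.88140869140625, 117.41354370117188), 5.562521457672119)
scene 424 319 slope deg xy [-0.29 -1.09] z 0.0697 ((495.8497314453125, -279.49407958984375), (82.49642944335938, 147.11190795898438), 56.489009857177734)
bar 256 0.10433277200267332 ((455.65020751953125, -317.4250183105469), (61.094032287597656, 20.896404266357422), 6.705244541168213)
catch+ 81 0.08922429852930547 ((539.3800048828125, -309.9477844238281), (14.347834587097168, 29.884197235107422), 5.141800880432129)
catch- 63 0.09049042215586822 ((367.082763671875, -326.4530944824219), (30.272594451904297, 11.07591724395752), 87.919677734375)
sq 2064 0.0317825429385139 ((450.7025146484375, -14.909904479980469), (114.3070297241211, 115.50086975097656), 80.44441986083984)
sqbar 221 0.06453100822561031 ((450.46142578125, -15.12215518951416), (19.97553062438965, 60.10954284667969), 79.79643249511719)
t 12.7 pos [0.4075 0.1786 0.2326] tooly heading -84.08 tilt 0.81 F [-0.1  0.8  0.4] op 0.0852 j [ 15.3   4.7 101.9  -0.8  73.   99.6]
delta cm [14.84 49.7   0.21] rot [ 0.02 -0.45 -0.67]
```

View pics/s7.png

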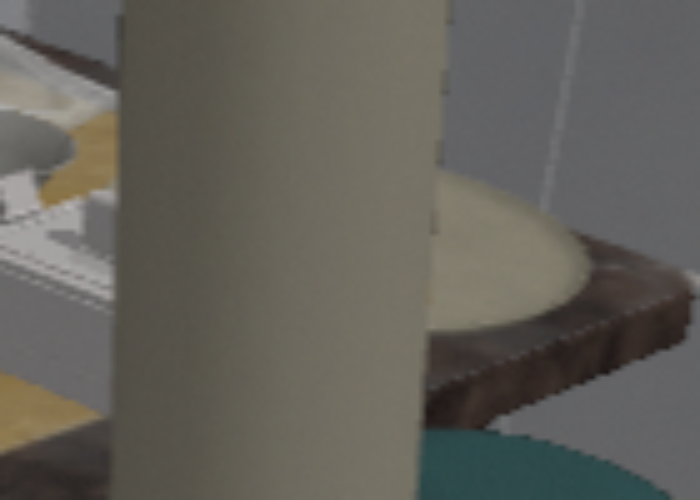

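View pics/t7.png

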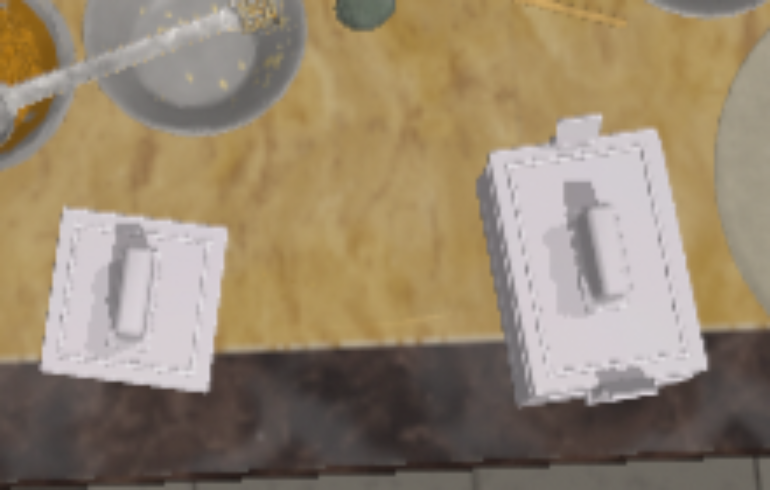

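The top view shows the lid flat on the rim with a catch over each end. The plate top is at 71.7 mm (home is 71 mm), its slope is under 0.2°, and the square lid hasn't moved. The arm is clear and stationary, so I'm handing the job in.

```bash
python3 -c "
from rig import workorder; print(workorder.sign_off())"
```

```text
the job is handed in; nothing more can be done
None
```

The oblong lid is snapped onto the tub, and I handed the job in at about 12.7 s. I gripped it by its bar, carried it over the tub, lowered it in line with the mouth and pressed it home. The force peaked near 19 N while I pressed. I then let go and moved the arm clear.

Last checks, from the top camera:
- **Height and tilt:** the plate top is at 71.7 mm (71 is home) and the bar top at 104 mm (105 is home). The plate's slope is about 0.15° in each direction.
- **Position:** the bar's centre is at (0.456, -0.317). The midpoint of the two catches is about (0.453, -0.318), so the lid is within about 3 mm of the tub's centre.
- **Angle:** the plate's yaw is 5.6°, against the tub's 5.6° measured before closing. The bar alone read 6.7°.
- **Catches:** both stand over the lid's ends.
- **Square lid:** it moved less than 1 mm.

One reading disagreed: the scene camera gave a slope of about 1.1° on the few lid points it could see. The arm hid most of the lid from that camera, so I relied on the top view.

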